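# Change the tube at the light pad

### The job

Clear the light pad by laying the tube on it on top of the two tubes in the steel tray, in the groove between them and lengthwise like them, set down without dropping it. Then draw the long tube out of the slanted stand, turn it until it lies level and hold it up over the middle of the light pad, at least a hand's breadth (10 cm) above it; finish while still holding it there, level and still. Leave the other tubes and everything else where they are.

Things in the scene. Friction and masses are not known exactly. Their poses are not given: they have to be found in the camera images.
- tube_viewed: The short tube that was viewed last: a straight white sample tube with a flush blue cap, 105 mm long, 30 mm in diameter, about 80 g, lying lengthwise on two low clear rods on the light pad (its axis parallel to the pad's x). Origin: its middle (on its axis); x runs along the tube, away from the cap. At the start its axis lies 31 mm above the table.
- tube_low_a: One of the two tubes lying side by side in the steel tray, same kind (105 mm long, 30 mm in diameter, about 80 g). Origin: its middle; x along the tube. Its axis lies 17.5 mm above the table.
- tube_low_b: The other tube in the tray, the same. Their axes are 30 to 32 mm apart, along the tray's x, either side of its middle line; their tops are 32.5 mm above the table. A third tube resting in the groove between them has its axis 43 mm above the table.
- tube_long: The long tube: as the others, 30 mm in diameter, but 150 mm long, about 115 g; in one of the stand's three sockets, cap up, 105 mm of it showing and its foot 45 mm deep. Origin: on its axis, 52.5 mm from the foot; x runs from cap to foot (40 to 45 degrees down, towards the stand's +x at the start). Drawn along its own axis, cap first, by more than 45 mm it is free.
- long_mid (a point): Middle of the long tube, on its axis (22.5 mm from its body origin towards the cap, 30 mm outside the socket's mouth and 83 mm above the table at the start); axes as the tube's.
- tube_short_a: A short tube (105 x 30 mm) in another socket of the stand, cap up, 60 mm of it showing. Origin: its middle; x from cap to foot. Stays there.
- tube_short_b: The other short tube in the stand, the same. Stays there.
- stand: Grey fixed stand: a 210 mm wide block leaning at 45 degrees with three square sockets 32.5 mm wide, 45 mm deep, 68 mm apart along y, 1.25 mm of play round a tube, so the tubes lean at 40 to 45 degrees; the caps point up and to the stand's -x (towards the robot, give or take its yaw). Mouth centres 63 mm above the table, 19 mm to -x of the origin; highest edge 80 mm. Origin: middle of the footprint on the table, z up.
- light_pad: Fixed grey light pad 150 (x) x 140 (y) x 12 mm with a white top and, along its x, two clear rods 6 mm thick and 116 mm long, 18 mm apart, that keep a tube from rolling. Origin: centre of its underside, z up.
- pad_top (a point): Centre of the light pad's top face, 12 mm above the table; axes as the pad's.
- pile_tray: Fixed steel tray 117 (x) x 67 (y) x 14 mm high, walls and floor 2.5 mm thick, holding the two lower tubes along its x. Origin: centre of its underside, on the table, z up.
- flask_a: Conical glass flask with foil cap, 84 mm wide, 140 mm high, far side. A bystander. Origin: centre of its underside.
- flask_c: Conical glass flask with foil cap, 84 mm wide, 140 mm high, on the right. A bystander. Origin: centre of its underside.
- jar: White jar, 84 mm wide, 125 mm high, on the left. A bystander. Origin: centre of its underside.
- beaker: Glass beaker, 68 mm wide, 85 mm high, far side. A bystander. Origin: centre of its underside.
- dish_a: Flat clear dish, 90 mm wide, 15 mm high, far side. A bystander. Origin: centre of its underside.
- dish_b: Flat clear dish, 90 mm wide, 15 mm high, near the robot. A bystander. Origin: centre of its underside.

How it is judged:
On the way, in this order (a step that is already met when the one before it is completed fails the run):
1. the viewed tube lies let go in the groove on top of the two tubes in the tray (contact force between tube_viewed and tube_low_a above 0.05 N and contact force between tube_viewed and tube_low_b above 0.05 N and contact force between tube_viewed and pile_tray below 0.02 N and contact force between tube_viewed and the arm below 0.05 N and contact force between tube_viewed and the fingers below 0.05 N and angle between the x axis of tube_viewed and the x axis of pile_tray, either way round below 0.15 rad and x of tube_viewed in the frame of pile_tray between -0.03 and 0.03 m and z of tube_viewed in the frame of pile_tray between 0.037 and 0.048 m and linear speed of tube_viewed below 0.03 m/s and z of tube_low_a in the frame of pile_tray between 0.012 and 0.023 m and contact force between each of tube_low_a, tube_low_b and pile_tray above 0.05 N and z of tube_low_b in the frame of pile_tray between 0.012 and 0.023 m), for 0.3 s.
2. the long tube is drawn clear of the stand, held in the fingers (contact force between tube_long and the fingers above 0.5 N and contact force between tube_long and stand below 0.01 N and z of long_mid in the frame of stand above 0.105 m), for 0.1 s.
At the end, for the whole second after the job is handed in: Short tube let go and still in the groove on both tray tubes (within 30 mm lengthwise, 0.15 rad); others in place; long tube gripped, touching nothing else, still, within 0.2 rad of level, its middle 90 mm or more above the pad and within 50 mm sideways of its centre (all of step 1 and contact force between tube_long and the fingers above 1 N and contact force between tube_long and stand below 0.02 N and contact force between tube_long and light_pad below 0.02 N and contact force between tube_long and pile_tray below 0.02 N and contact force between tube_long and tube_viewed below 0.02 N and contact force between tube_long and tube_low_a below 0.02 N and contact force between tube_long and tube_low_b below 0.02 N and contact force between tube_long and tube_short_a below 0.02 N and contact force between tube_long and tube_short_b below 0.02 N and angle between long_mid's own x axis and vertical between 1.371 and 1.771 rad and z of long_mid in the frame of pad_top above 0.09 m and horizontal distance between long_mid and pad_top below 0.05 m and linear speed of tube_long below 0.04 m/s and angular speed of tube_long below 0.3 rad/s and contact force between each of tube_short_a, tube_short_b and stand above 0.05 N); the arm keeps its last pose, push and grip.
It fails at once if a bystander is pushed more than 30 mm (distance of any of flask_a, flask_c, jar, beaker, dish_a, dish_b from where it was at the start of the episode above 0.03 m).
It fails at once if a tube that should stay (in the tray or the stand) is moved more than 25 mm (distance of any of tube_low_a, tube_low_b, tube_short_a, tube_short_b from where it was at the start of the episode above 0.025 m).
It fails at once if a handled tube is dropped or thrown (faster than 0.5 m/s with no finger on it) ((linear speed of tube_viewed above 0.5 m/s and contact force between tube_viewed and the fingers below 0.01 N) or (linear speed of tube_long above 0.5 m/s and contact force between tube_long and the fingers below 0.01 N)).
It also fails if it takes over 58 s, if anything falls off the work surface, if the arm or the gripper's body presses on something with over 40 N, if the wrist force passes 120 N, or if a joint passes its speed limit or range.

### The arm

A 7-joint arm with a two-finger parallel gripper is mounted at the origin on the work surface. World frame = base frame: x ahead of the robot, y to its left, z up, the work surface at z = 0. Lengths are in m, angles in rad, forces in N, time in s.
With the tool pointing down it reaches from about 0.425 to 0.825 m from the base axis. Payload 3.6 kg.
Tool frame: the origin (TCP) lies midway between the tips of the shut fingers; the grasp point (between the pads) lies 19 mm behind it (r.hold_point_z is the distance from the TCP to the grasp point, in m); z points along the fingers, y is the line along which they close (so a half turn about z gives the same grasp; the last joint's range is limited). The gripper opens to 93 mm and grips with 3 to 60 N. Pads are 15 mm wide; open, the fingers measure 128 mm over their backs; the gripper's body (75 mm by 188 mm) begins 65 mm behind the grasp point.
Start: joints at [1.27, 0.615, -0.013, 1.423, 0.008, 1.103, -0.04], TCP at [0.176, -0.626, 0.219] pointing down, gripper open.
Joint ranges: [-3.12, 3.12], [-0.3, 2.06], [-1.34, 1.32], [0.26, 2.42], [-1.36, 4.5], [0.01, 1.98], [-2.84, 2.84]. Speed limits (rad/s): [2.79, 2.79, 3.14, 3.14, 3.14, 3.14, 3.14].

### API

Orientations are given as a 3x3 rotation matrix whose columns are the frame's x, y, z axes.
In Python, from workcell import r, jaws, solve_ik, sensors, imaging gives the robot as it stands. Calls block until the motion is done:
- r.goto(position, orientation): joint-space move of the TCP to a pose.
- r.servo_line(position, attitude=None, speed=0.15, force_limit=None): straight line of the TCP; attitude=None keeps the orientation; speed is the mean speed in m/s. With force_limit (N) it stops when the force on the tool has changed by that much, and returns True; else False.
- r.movej(angles): joint-space move.
- jaws.command_gripper(opening): finger opening in m; the grip force is fixed at half the most; returns when the fingers have stopped.
- r.pause(seconds).
- solve_ik(position, orientation): joint angles nearest the present ones, or None.
- sensors.get_obs(): the state.
- imaging.grab_frame(name): name is "scene" or "top"; returns (picture, depth): 384x512x3 uint8, blue, green, red; 384x512 float32, m along the optical axis (not along the pixel's ray), 0 where there is no reading.
- imaging.camera_info(name): a dict with "K" (3x3 intrinsics, pixels), "extrinsics" (4x4, takes a point from world to camera coordinates). Camera axes: x right, y down, z forward; pixel columns grow to the right and rows downward; lengths in m; the calibration is good to about 2 mm. A picture is of the moment at which its call begins. camera_info takes no time and is no camera call.
A pose or a line that the arm cannot do raises r.PlanningError and nothing moves.
- r.sign_off(): hands the job in; it is judged then, once.
The state is a dict: "clock": time; "q": joint angles; "joint_velocities": joint speeds; "tau": joint torques, N m; "position": TCP position; "tcp_rot": TCP orientation; "wrist_force": force on the tool from outside, world axes, zero at the start; "moment": the same for the moment, N m; "grip_width": finger opening in m; "gripper_force": force on a finger pad.
Only numpy, scipy, OpenCV 4.12 (cv2) and the standard library are available. Lean on these libraries where they do the work, as an engineer would, in place of code of your own. Each camera call takes 0.05 s, during which the arm holds its last target. There are 200 camera calls.

## Working session

There is one attempt and no reset: what is moved stays moved. The work goes in short steps, each a Python script; the robot and the scene stay as the last script left them, time stands still between calls to the robot, and variables do not carry over. Pictures are saved under pics/ and viewed, at most 10 in all, crops included, and the job is handed in when it is done.

```bash
mkdir -p pics; ls
cat > h.py <<'E'
import numpy as np, cv2
from workcell import r, jaws, solve_ik, sensors, imaging
def cloud(name):
    im,d=imaging.grab_frame(name); c=imaging.camera_info(name)
    K=c["K"];E=np.array(c["extrinsics"]);v,u=np.mgrid[:384,:512]
    P=np.stack([(u-K[0][2])/K[0][0]*d,(v-K[1][2])/K[1][1]*d,d],-1)
    W=(P-E[:3,3])@E[:3,:3]; W[d==0]=np.nan
    return im,W
E
python3 - <<'E'
from h import *
for n in("top","scene"):
    im,W=cloud(n); cv2.imwrite(f"pics/{n}0.png",im); np.savez(f"{n}0.npz",im=im,W=W)
    c=imaging.camera_info(n);E=np.array(c["extrinsics"]);print(n,-E[:3,:3].T@E[:3,3],E[:3,:3].round(2).tolist(),c["K"][0][0])
print(r.hold_point_z,sensors.get_obs())
E
```

```text
pics
top [ 0.19448462 -0.01686777  1.82990928] [[-0.02, -1.0, -0.0], [-0.98, 0.02, -0.22], [0.22, -0.0, -0.98]] 471.26482426645373
scene [ 1.35273057 -0.09182084  1.21742844] [[0.08, 1.0, -0.0], [0.82, -0.07, -0.57], [-0.57, 0.04, -0.82]] 465.1688403032381
0.0188 {'clock': 0.1, 'q': array([ 1.26949883,  0.61584576, -0.01261682,  1.42470446,  0.00811719,
        1.1034148 , -0.04040056]), 'joint_velocities': array([-1.12827896e-04, -1.78393299e-03,  6.94041397e-04, -3.88350515e-03,
        3.62965841e-04, -6.36080725e-04, -3.84119918e-05]), 'tau': array([ 1.16507701e-03, -4.60040259e+01,  2.10064547e-01, -1.66245747e+01,
       -6.11952343e-02,  1.68943126e-02,  1.13554993e-04]), 'position': array([ 0.17619451, -0.62493259,  0.21759326]), 'tcp_rot': array([[ 9.62460427e-01,  2.71421210e-01, -6.72390266e-04],
       [ 2.71422040e-01, -9.62457863e-01,  2.22240849e-03],
       [-4.39384970e-05, -2.32148176e-03, -9.99997304e-01]]), 'wrist_force': array([ 0.49672491, -0.45512799, -0.43325975]), 'moment': array([ 0.02996824,  0.01487415, -0.04538223]), 'gripper_force': 0.0, 'grip_width': 0.09337403543368934}
```

View pics/top0.png

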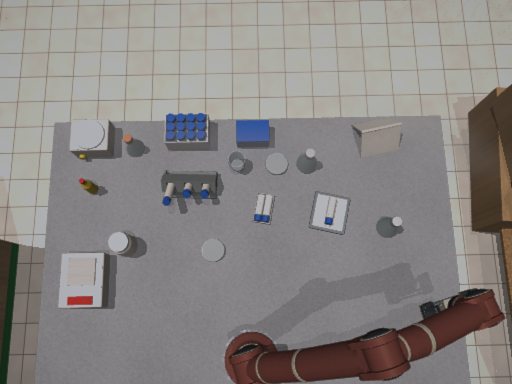

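View pics/scene0.png

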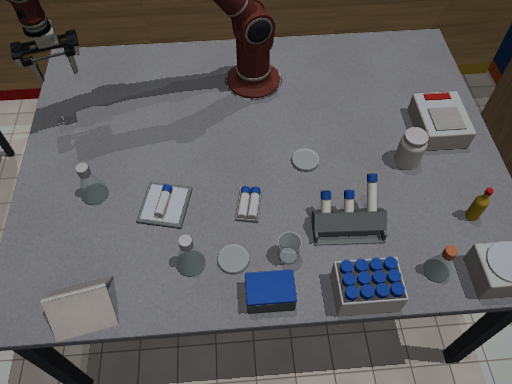

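The top view shows the pad and tube around (330,213), the tray pair at (263,208), and the stand at (190,185) with the long tube's cap at (167,201). In the scene view the long tube is at (373,190). Next I take positions from the depth.

Run:
```python
import numpy as np, cv2
D={n:np.load(f"{n}0.npz") for n in("top","scene")}
W=D["top"]["W"]
for n,p in dict(pad=(213,330),tray=(208,263),stand=(182,190),long=(195,168),beaker=(163,237),dishb=(250,213),flc=(228,388)).items(): print(n,W[p].round(3))
def box(c,hx,hy,zl,zh,nm):
    out=[]
    for n in nm:
        W=D[n]["W"].reshape(-1,3);im=D[n]["im"].reshape(-1,3)
        m=(abs(W[:,0]-c[0])<hx)&(abs(W[:,1]-c[1])<hy)&(W[:,2]>zl)&(W[:,2]<zh); out.append((W[m],im[m]))
    return out
def desc(t,P):
    xy=P[:,:2].astype(np.float32)
    rc=cv2.minAreaRect(xy); print(t,len(P),"mean",P.mean(0).round(4),"rect",np.round(rc[0],4),np.round(rc[1],4),round(rc[2],1),"zmax",P[:,2].max().round(4))
for t,p,bands in(("pad",(213,330),[(.006,.02),(.030,.06)]),("tray",(208,263),[(.008,.05),(.022,.05)]),("stand",(188,190),[(.02,.2)])):
    c=W[p]
    for zl,zh in bands:
        for n in D:
            h=.1 if t!="stand" else .14
            P,I=box(c,h,h,zl,zh,[n])[0]; desc(f"{t} {zl} {n}",P)
            if zl>.02 or t=="stand":
                I=I.astype(int); b=I[:,0]-I[:,2]>60; w=(I.min(1)>130)
                if b.any(): desc("   blue",P[b])
                if w.any(): desc("   white",P[w])
# crops
a=cv2.resize(D["top"]["im"][150:245,150:360],None,fx=3.8,fy=3.8,interpolation=cv2.INTER_CUBIC)
cv2.imwrite("pics/c1.png",a[:, :800])
b=cv2.resize(D["scene"]["im"][160:260,130:400],None,fx=2.9,fy=2.9,interpolation=cv2.INTER_CUBIC)
cv2.imwrite("pics/c2.png",b)
```

```text
pad [ 0.532 -0.311  0.049]
tray [ 0.567 -0.055 -0.   ]
stand [0.66  0.226 0.07 ]
long [0.596 0.299 0.127]
beaker [0.753 0.046 0.003]
dishb [0.402 0.142 0.013]
flc [ 0.466 -0.522  0.076]
pad 0.006 top 1065 mean [ 0.5395 -0.3134  0.0126] rect [ 0.532 -0.311] [0.1988 0.1984] 0.2 zmax 0.02
pad 0.006 scene 1547 mean [ 0.5531 -0.3143  0.0136] rect [ 0.5304 -0.3116] [0.1943 0.2004] 87.9 zmax 0.02
pad 0.03 top 203 mean [ 0.5438 -0.3138  0.0423] rect [ 0.5443 -0.315 ] [0.0297 0.1064] 76.8 zmax 0.0565
   blue 34 mean [ 0.5045 -0.3038  0.0438] rect [ 0.5048 -0.304 ] [0.0226 0.0212] 73.7 zmax 0.0543
   white 141 mean [ 0.5574 -0.3162  0.0427] rect [ 0.5581 -0.3168] [0.0275 0.0792] 75.1 zmax 0.0565
pad 0.03 scene 306 mean [ 0.5526 -0.3148  0.0424] rect [ 0.5488 -0.3166] [0.0309 0.1091] 76.5 zmax 0.0525
   blue 48 mean [ 0.5095 -0.3049  0.0435] rect [ 0.509  -0.3059] [0.028  0.0194] 59.8 zmax 0.0513
   white 182 mean [ 0.5625 -0.3178  0.0443] rect [ 0.5615 -0.3191] [0.0253 0.0817] 76.5 zmax 0.0525
tray 0.008 top 533 mean [ 0.5616 -0.0535  0.0243] rect [ 0.566  -0.0539] [0.1953 0.1997] 89.4 zmax 0.
[... 606 characters left out ...]
85.3 zmax 0.0387
   white 348 mean [ 0.5814 -0.0573  0.0311] rect [ 0.5801 -0.0578] [0.0556 0.083 ] 78.8 zmax 0.0399
stand 0.02 top 1211 mean [0.6482 0.2356 0.0744] rect [0.6367 0.2349] [0.2123 0.1638] 86.8 zmax 0.1468
   blue 148 mean [0.5943 0.2373 0.1154] rect [0.5979 0.239 ] [0.0472 0.1651] 13.5 zmax 0.1468
   white 111 mean [0.6327 0.2627 0.0911] rect [0.6247 0.2382] [0.1568 0.0647] 88.2 zmax 0.1334
stand 0.02 scene 2453 mean [0.6622 0.2335 0.0733] rect [0.6418 0.2326] [0.211  0.1623] 87.2 zmax 0.1473
   blue 208 mean [0.608  0.2316 0.1155] rect [0.6096 0.2357] [0.0407 0.1643] 10.4 zmax 0.1473
   white 360 mean [0.6362 0.2543 0.0911] rect [0.6285 0.2351] [0.1546 0.0617] 88.9 zmax 0.1295
```

View pics/c1.png

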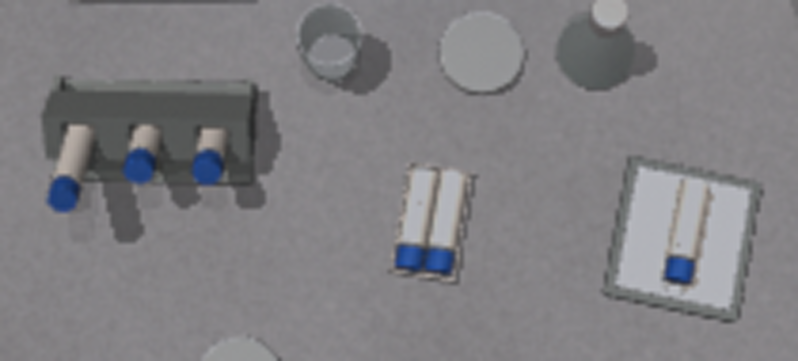

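View pics/c2.png

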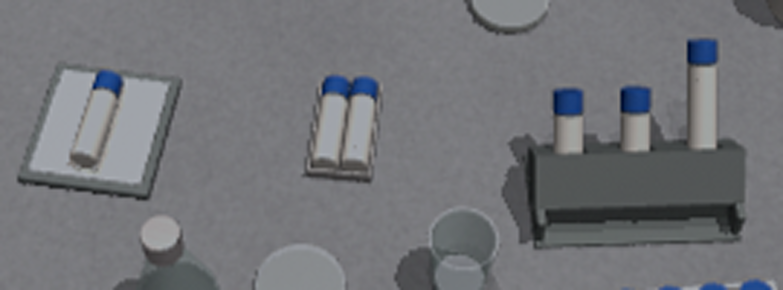

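The crops confirm the layout: the pad's corners in the first crop centre on (685,238), which is about (0.54,-0.317), and the long tube is the leftmost in the top view. I fit the tube axes while making the first approach.

```bash
cat >> h.py <<'E'
def cyl(P,ax0,c0):
    # fit cylinder axis (r=15mm) to surface points
    from scipy.optimize import least_squares
    i=np.argmax(np.abs(ax0)); o=[k for k in range(3) if k!=i]
    def unp(p):
        a=np.array(ax0,float);c=np.array(c0,float);a[o]+=p[:2];c[o]+=p[2:];return a/np.linalg.norm(a),c
    def f(p):
        a,c=unp(p);return np.linalg.norm(np.cross(P-c,a),axis=1)-.015
    s=least_squares(f,np.zeros(4),loss="soft_l1",f_scale=.002)
    a,c=unp(s.x); t=(P-c)@a
    return a,c,np.percentile(t,[1,99]),np.median(abs(f(s.x)))
def Rot(z,y):
    z=z/np.linalg.norm(z);y=y-z*(y@z);y/=np.linalg.norm(y);return np.stack([np.cross(y,z),y,z],1)
def down(yaw): # tool down, fingers closing across an axis at yaw
    return Rot(np.array([0,0,-1.]),np.array([np.sin(yaw),-np.cos(yaw),0]))
E
python3 - <<'E'
from h import *
D={n:np.load(f"{n}0.npz") for n in("top","scene")}
def pts(n,c,hx,hy,zl,zh):
    W=D[n]["W"].reshape(-1,3);return W[(abs(W[:,0]-c[0])<hx)&(abs(W[:,1]-c[1])<hy)&(W[:,2]>zl)&(W[:,2]<zh)]
for n in D:
    P=pts(n,(.547,-.316),.1,.05,.026,.06)
    a,c,t,e=cyl(P,[1,-.235,0],[.547,-.316,.031]);print(n,"viewed",a,c+a*t.mean(),t.ptp() if hasattr(t,'ptp') else t[1]-t[0],e)
    # tubes in stand by height above mouth
    W=D[n]["W"].reshape(-1,3);I=D[n]["im"].reshape(-1,3).astype(int)
    m=(abs(W[:,0]-.62)<.09)&(abs(W[:,1]-.235)<.12)&(W[:,2]>.06)&((I[:,0]-I[:,2]>60)|(I.min(1)>125))
    Q=W[m]
    b=W[m&(I[:,0]-I[:,2]>60)]
    _,lab,cen=cv2.kmeans(b.astype(np.float32),3,None,(3,50,1e-6),5,cv2.KMEANS_PP_CENTERS);print(cen.round(3).tolist())
    L=cen[np.argmax(cen[:,1])]
    P=Q[(Q[:,1]>.262)]
    a,c,t,e=cyl(P,[.74,0,-.67],[.61,.295,.1]);print("long",a,c+a*t[0],c+a*t[1],len(P),e)
for s in(0,np.pi):
    print(solve_ik(np.array([.547,-.316,.2]),down(-.23+s)),solve_ik(np.array([.565,-.0555,.2]),down(-.19+s)))
R0=sensors.get_obs();r.servo_line(R0["position"]+[0,0,.1])
print(sensors.get_obs()["position"])
E
```

```text
top viewed [ 0.97090345 -0.23894897 -0.01580762] [ 0.54414422 -0.31510588  0.03073678] 0.10400404978686162 0.002397917682583915
[[0.6060000061988831, 0.23600000143051147, 0.10599999874830246], [0.5730000138282776, 0.30399999022483826, 0.1340000033378601], [0.6039999723434448, 0.1679999977350235, 0.10700000077486038]]
long [ 0.74128491  0.00934246 -0.67112548] [0.56325302 0.30152385 0.1357596 ] [0.65172778 0.30263891 0.05565859] 119 0.001972065498378559
scene viewed [ 0.97339359 -0.22907077  0.00561245] [ 0.54911988 -0.31722381  0.03131251] 0.10675128007819792 0.0015328207160132182
[[0.5870000123977661, 0.3009999990463257, 0.1340000033378601], [0.6200000047683716, 0.23199999332427979, 0.10599999874830246], [0.6169999837875366, 0.16500000655651093, 0.10700000077486038]]
long [ 0.74774451 -0.01509344 -0.66381498] [0.57098876 0.30273051 0.13174123] [0.65010512 0.30113352 0.06150517] 262 0.001659564650807235
[ 0.44344102  0.60277398  0.077939    1.50779425 -0.05141822  1.03302552
 -1.2667553 ] [ 0.10471759  0.5056869  -0.0695762   1.69237135  0.04156281  0.94497053
 -1.74132529]
[ 0.87849228  0.68893946 -0.69949672  1.49213472  0.46899892  1.13264229
  1.43149674] [ 0.53386125  0.60976423 -0.77436543  1.67862056  0.47905692  1.05269847
  0.9869949 ]
[ 0.17602134 -0.62433979  0.31645455]
```

Run:
```python
from h import *
R=down(-.237)
r.goto(np.array([.5465,-.316,.16]),R)
r.servo_line(np.array([.5465,-.316,.0255]),speed=.12,force_limit=12)
o=sensors.get_obs();print(o["position"],o["wrist_force"],o["clock"],o["grip_width"])
print(jaws.command_gripper(0.0))
o=sensors.get_obs();print(o["position"],o["wrist_force"],o["grip_width"],o["gripper_force"])
im,W=cloud("scene");cv2.imwrite("pics/g1.png",cv2.resize(im[120:270,80:280],None,fx=4,fy=4,interpolation=cv2.INTER_CUBIC))
```

```text
[ 0.54714829 -0.316407    0.02640007] [ 0.1753711  -0.98493249  0.9219557 ] 4.025 0.09284738484406647
False
[ 0.5464121  -0.31631001  0.02550883] [-0.46714777  0.09724764 -0.20550279] 0.02914120423463697 29.997345507144928
```

View pics/g1.png

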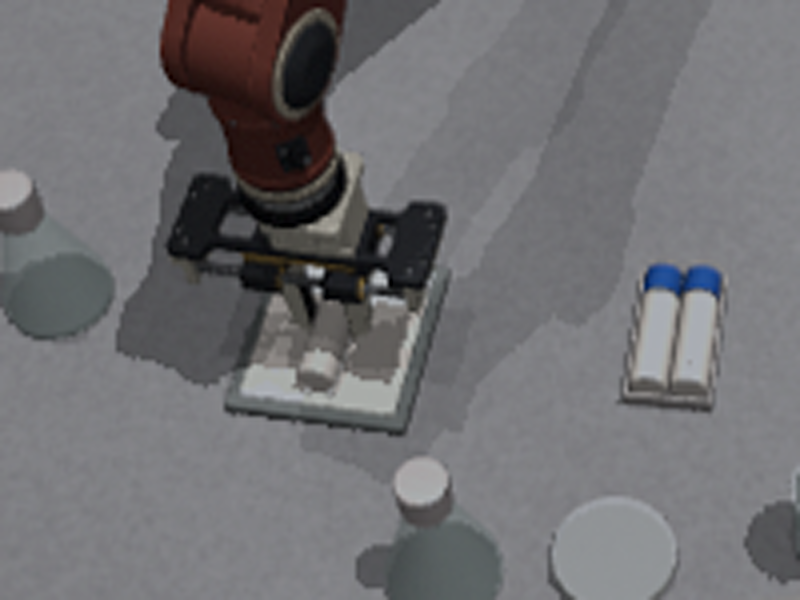

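The tube is gripped across its middle (320,330 in the crop). I lift it, carry it over the tray and look before lowering.

Run:
```python
from h import *
r.servo_line(np.array([.5465,-.316,.15]),speed=.15)
r.goto(np.array([.565,-.0555,.13]),down(-.193))
r.servo_line(np.array([.565,-.0555,.065]),speed=.12)
o=sensors.get_obs();print(o["position"],o["wrist_force"],o["clock"],o["grip_width"])
for n in("scene","top"):
    im,W=cloud(n);P=W.reshape(-1,3);I=im.reshape(-1,3).astype(int)
    m=(abs(P[:,0]-.565)<.1)&(abs(P[:,1]+.0555)<.05)&((I[:,0]-I[:,2]>60)|(I.min(1)>110))
    for zl,zh in((.018,.048),(.055,.095)):
        Q=P[m&(P[:,2]>zl)&(P[:,2]<zh)]
        if len(Q)>5: print(n,zl,len(Q),Q.mean(0).round(4),np.round(cv2.minAreaRect(Q[:,:2].astype(np.float32)),4) if 0 else cv2.minAreaRect(Q[:,:2].astype(np.float32)))
    if n=="scene":cv2.imwrite("pics/g2.png",cv2.resize(im[130:240,190:340],None,fx=5,fy=5,interpolation=cv2.INTER_CUBIC))
```

```text
[ 0.56555837 -0.05624706  0.0653765 ] [ 0.7729971   0.83582129 -0.30807181] 7.7917 0.029295937187800374
scene 0.018 56 [ 0.6074 -0.0496  0.0298] ((0.5857895612716675, -0.03967447578907013), (0.05076410248875618, 0.12333695590496063), 51.09483337402344)
scene 0.055 70 [ 0.5918 -0.0608  0.0838] ((0.5705642700195312, -0.056527089327573776), (0.026327205821871758, 0.10067477822303772), 79.33063507080078)
```

View pics/g2.png

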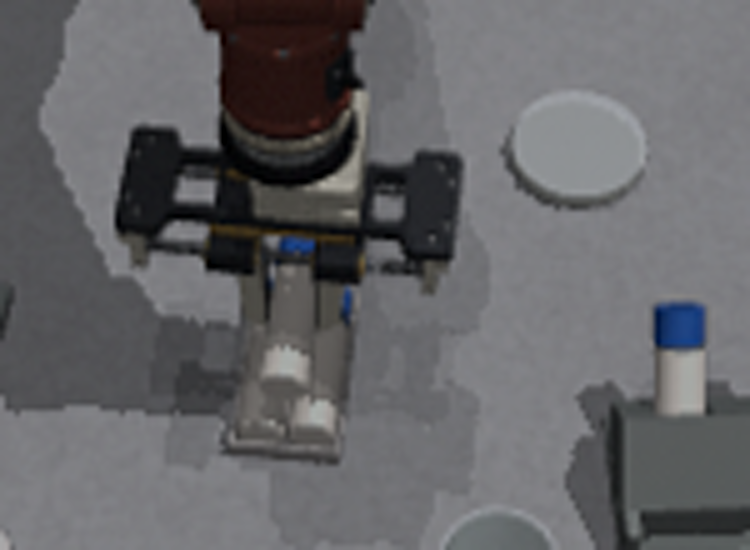

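The held tube (285,365) sits over the groove between the two lower ones, parallel to them. I lower it with a force stop.

Run:
```python
from h import *
r.servo_line(np.array([.565,-.055,.045]),speed=.08)
h=r.servo_line(np.array([.565,-.055,.0345]),speed=.02,force_limit=3)
o=sensors.get_obs();print(h,o["position"],o["wrist_force"],o["clock"])
jaws.command_gripper(.045)
r.pause(.2)
o=sensors.get_obs();print(o["position"],o["wrist_force"],o["grip_width"],o["clock"])
p=o["position"];r.servo_line(np.array([p[0],p[1],.2]),speed=.15)
im,W=cloud("scene");P=W.reshape(-1,3)
Q=P[(abs(P[:,0]-.565)<.1)&(abs(P[:,1]+.0555)<.06)&(P[:,2]>.043)&(P[:,2]<.08)]
print(len(Q),Q.mean(0),Q[:,2].max(),cv2.minAreaRect(Q[:,:2].astype(np.float32)),sensors.get_obs()["clock"])
cv2.imwrite("pics/g3.png",cv2.resize(im[130:240,190:340],None,fx=5,fy=5,interpolation=cv2.INTER_CUBIC))
# ik check for the long tube
a=np.array([.744,-.003,-.668]);a/=np.linalg.norm(a);yv=np.cross([0,0,1.],a);q0=sensors.get_obs()["q"]
for al in(0,.2,.35):
  for s in(1,-1):
    z=np.array([-np.sin(al),0,-np.cos(al)]);R=Rot(z,s*yv)
    g=np.array([.624,.302,.083])-a*.004
    f=lambda d:g-a*d+z*.0188
    zf=np.array([np.sin(.733-al),0,-np.cos(.733-al)])
    print(al,s,[None if q is None else q.round(2).tolist() for q in(solve_ik(f(0),R),solve_ik(f(.085),R),solve_ik(np.array([.539,-.317,.18])+zf*.0188,Rot(zf,s*yv)))])
```

```text
True [ 0.56527979 -0.0558062   0.03827546] [-0.40885909 -1.39925159  3.76168147] 8.7
[ 0.56450883 -0.05497034  0.03759599] [-0.04366093 -0.00299305 -0.64707051] 0.045117497127951635 9.4167
303 [ 0.57225374 -0.05640867  0.05552149] 0.06644914073000315 ((0.5674950480461121, -0.056285761296749115), (0.029498737305402756, 0.10851175338029861), 79.16996002197266) 10.7
0 1 [[0.03, 1.11, -1.15, 1.42, 1.02, 1.27, 0.36], [0.04, 0.96, -1.15, 1.56, 0.91, 1.24, 0.29], [1.31, 0.71, -0.93, 2.08, 1.92, 0.12, 0.38]]
0 -1 [[-0.46, 0.83, -0.05, 1.44, 0.05, 0.87, -2.1], [-0.5, 0.69, -0.04, 1.58, 0.04, 0.88, -2.14], [1.4, 0.82, -1.14, 2.08, 1.72, 0.29, -2.52]]
0.2 1 [[0.0, 1.17, -1.15, 1.23, 0.86, 1.44, 0.52], [0.03, 1.03, -1.15, 1.4, 0.76, 1.4, 0.44], [1.33, 0.8, -1.16, 1.95, 1.13, 0.51, 1.14]]
0.2 -1 [[-0.4, 0.92, -0.09, 1.25, -0.02, 1.15, -2.03], [-0.44, 0.77, -0.09, 1.41, -0.04, 1.13, -2.06], [0.98, 0.56, -0.51, 1.96, -0.14, 0.23, -0.84]]
0.35 1 [[-0.03, 1.23, -1.15, 1.08, 0.77, 1.59, 0.61], [0.01, 1.09, -1.15, 1.27, 0.67, 1.53, 0.51], [1.26, 0.8, -1.15, 1.84, 0.96, 0.71, 1.27]]
0.35 -1 [[-0.38, 1.0, -0.11, 1.1, -0.06, 1.36, -2.01], [-0.41, 0.84, -0.11, 1.29, -0.08, 1.33, -2.03], [0.78, 0.54, -0.27, 1.86, -0.15, 0.44, -0.88]]
```

View pics/g3.png

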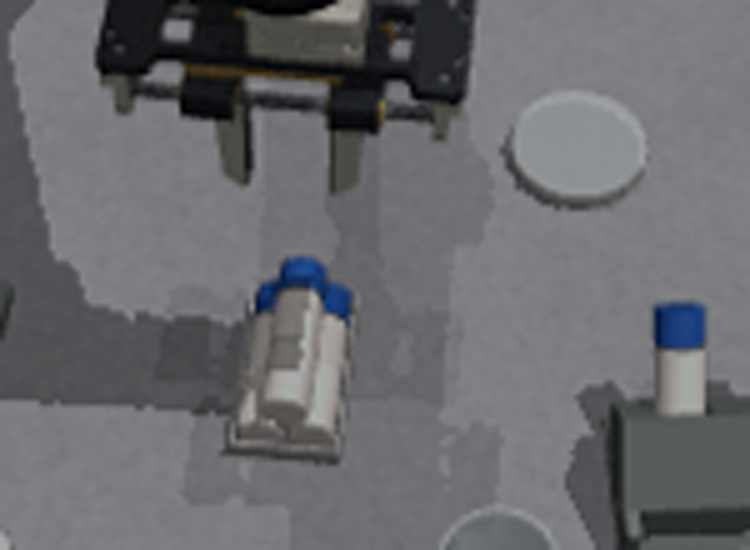

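The tube rests in the groove with no shift (axis at (290,340) in the crop, between both lower tubes). Next is the long tube.

Run:
```python
from h import *
a=np.array([.744,-.003,-.668]);a/=np.linalg.norm(a);yv=-np.cross([0,0,1.],a);al=.35
z=np.array([-np.sin(al),0,-np.cos(al)]);R=Rot(z,yv);t=np.array([.624,.302,.083])-a*.004+z*.0188
jaws.command_gripper(.05)
p=sensors.get_obs()["position"];r.servo_line(p+[0,0,.06])
r.goto(t-z*.13,R)
h=r.servo_line(t-z*.05,speed=.15,force_limit=10)
h2=r.servo_line(t,speed=.06,force_limit=6) if not h else None
o=sensors.get_obs();print(h,h2,o["position"]-t,o["wrist_force"],o["clock"])
im,W=cloud("scene");cv2.imwrite("pics/g4.png",cv2.resize(im[130:250,280:430],None,fx=5,fy=5,interpolation=cv2.INTER_CUBIC))
```

```text
False False [0.00047075 0.00011627 0.00042276] [-0.47328099 -0.7763465   1.22741253] 14.675
```

View pics/g4.png

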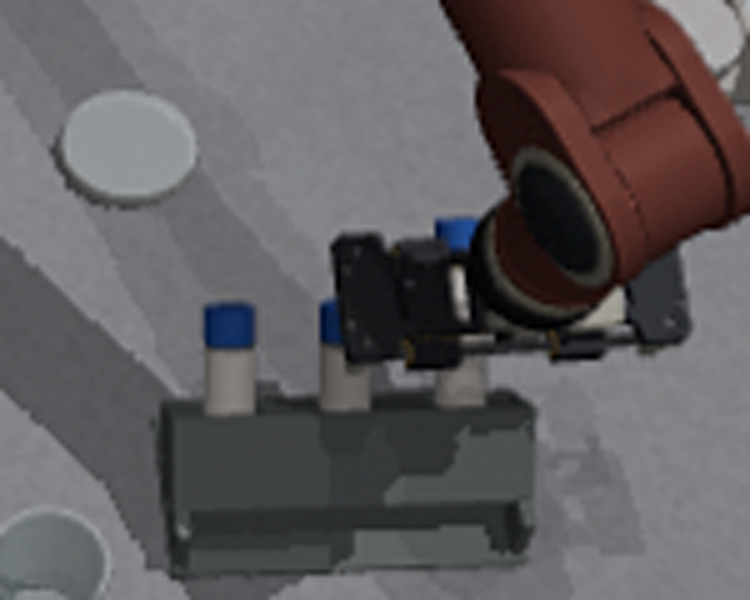

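The hand is around the long tube (460,380), clear of its neighbour at (345,380), with no contact. I grip and draw.

Run:
```python
from h import *
a=np.array([.744,-.003,-.668]);a/=np.linalg.norm(a);yv=-np.cross([0,0,1.],a)
jaws.command_gripper(0.0)
o=sensors.get_obs();p=o["position"];print(p,o["wrist_force"],o["grip_width"],o["gripper_force"])
h=r.servo_line(p-a*.02,speed=.05,force_limit=25)
o=sensors.get_obs();print(h,o["wrist_force"],o["grip_width"])
if not h:
    h=r.servo_line(p-a*.085,speed=.1,force_limit=25);r.pause(.2)
    o=sensors.get_obs();print(h,o["position"]-p,o["wrist_force"],o["grip_width"],o["clock"])
    im,W=cloud("scene");np.savez("s5.npz",im=im,W=W)
    cv2.imwrite("pics/g5.png",cv2.resize(im[100:250,260:450],None,fx=4,fy=4,interpolation=cv2.INTER_CUBIC))
```

```text
[0.61469457 0.30200781 0.06812061] [-0.66009239 -1.42729867  0.32556818] 0.029200440784895174 29.861956536769867
False [ 0.39161258  0.06337838 -0.75492284] 0.029305599822325806
False [-0.06307224 -0.00013066  0.05601429] [-0.09430592  0.34200614 -0.70925007] 0.02945487583941588 16.75
```

View pics/g5.png

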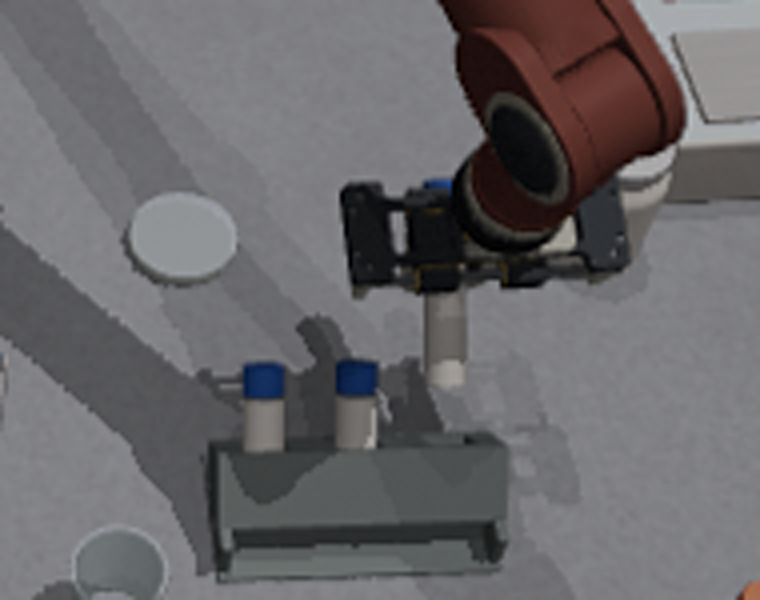

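The long tube is clear of the stand, its foot at (445,375) and the neighbours still in place. I lift it, level it and carry it to the pad.

Run:
```python
from h import *
from scipy.spatial.transform import Rotation as Ro
o=sensors.get_obs();p=o["position"];R0=o["tcp_rot"]
a=np.array([.744,-.003,-.668]);a/=np.linalg.norm(a)
r.servo_line(p+[0,0,.12],speed=.15)
tilt=Ro.from_rotvec(-np.array([0,1,0])*np.arcsin(.668)).as_matrix()
print("level axis",tilt@a)
def pose(mid,phi):
    R=Ro.from_euler("z",phi).as_matrix()@tilt@R0
    d=Ro.from_euler("z",phi).as_matrix()@tilt@a
    return mid-d*.004+R[:,2]*.0188,R
q=sensors.get_obs()["q"];best=[]
for phi in np.arange(-1.6,.6,.2):
    k=[solve_ik(*pose(np.array(m),phi)) for m in([.539,-.317,.28],[.539,-.317,.17])]
    if all(x is not None for x in k): best.append((np.abs(k[1]-q).max(),phi,k[1].round(2).tolist()))
best.sort();print(*best[:3],sep="\n")
phi=best[0][1]
r.goto(*pose(np.array([.539,-.317,.28]),phi))
t,R=pose(np.array([.539,-.317,.17]),phi)
r.servo_line(t,speed=.1);r.pause(.5)
o=sensors.get_obs();print(o["position"]-t,o["wrist_force"],o["grip_width"],o["gripper_force"],o["clock"])
im,W=cloud("scene");np.savez("s6.npz",im=im,W=W);cv2.imwrite("pics/g6.png",cv2.resize(im[80:280,60:330],None,fx=2.9,fy=2.9,interpolation=cv2.INTER_CUBIC))
P=W.reshape(-1,3);Q=P[(abs(P[:,0]-.565)<.1)&(abs(P[:,1]+.0555)<.06)&(P[:,2]>.043)&(P[:,2]<.08)];print("placed",len(Q),Q.mean(0))
```

```text
level axis [ 9.99995493e-01 -3.00034656e-03 -1.07742704e-04]
(np.float64(0.9046775846992327), np.float64(-1.6), [-0.01, 0.66, 0.53, 1.75, 0.06, 0.66, -2.82])
(np.float64(1.003342075966686), np.float64(-1.4000000000000001), [0.05, 0.61, 0.45, 1.81, 0.13, 0.56, -2.68])
(np.float64(1.0944114094249864), np.float64(-1.2000000000000002), [0.1, 0.58, 0.39, 1.86, 0.13, 0.47, -2.48])
[2.99515572e-05 1.12601723e-05 6.55662077e-05] [-0.04989813 -0.07222753 -1.71987363] 0.029025140586651003 29.86324578523636 21.6917
placed 298 [ 0.57141332 -0.05615143  0.05555479]
```

View pics/g6.png

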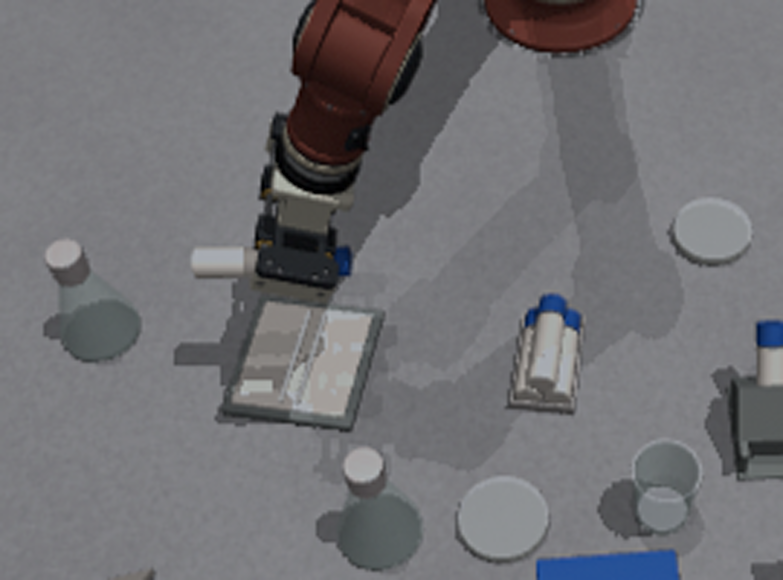

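The tube is held across the pad, with its foot at (200,262) and cap at (343,262), and the pile is untouched. I check its level and centre numerically, then hand in.

Run:
```python
from h import *
D=np.load("s6.npz");P=D["W"].reshape(-1,3);I=D["im"].reshape(-1,3).astype(int)
near=(abs(P[:,0]-.539)<.05)&(abs(P[:,1]+.317)<.1)&(P[:,2]>.13)&(P[:,2]<.2)
w=P[near&(I.min(1)>130)&(P[:,1]<-.335)];b=P[near&(I[:,0]-I[:,2]>60)]
print("white",len(w),w.mean(0),w.min(0),w.max(0));print("blue",len(b),b.mean(0),b.min(0),b.max(0))
Q=P[(abs(P[:,0]-.545)<.11)&(abs(P[:,1]+.317)<.11)&(P[:,2]>.009)&(P[:,2]<.03)&(I.min(1)>100)];print("pad",cv2.minAreaRect(Q[:,:2].astype(np.float32)))
a,c,t,e=cyl(np.vstack([w,b]),[.0,1,0],[.539,-.317,.17]);print(a,c+a*t.mean(),t,e)
```

```text
white 147 [ 0.53959349 -0.36938365  0.18510543] [ 0.52262639 -0.39571893  0.17730926] [ 0.55287495 -0.335424    0.19238868]
blue 15 [ 0.55319598 -0.25157343  0.17947748] [ 0.54238916 -0.25565773  0.16845684] [ 0.55789643 -0.24754611  0.18846536]
pad ((0.5453785061836243, -0.3159183859825134), (0.12476983666419983, 0.14879892766475677), 75.22454833984375)
[0.04411444 0.99897837 0.0098052 ] [ 0.53799601 -0.32105277  0.17301068] [-0.07775932  0.06964549] 0.001177547903157502
```

Measured: the tube is level within 0.01 rad, its middle is within 1 cm of the pad's centre, and it sits about 16 cm above the pad.

```bash
python3 -c "
from h import *
print(r.sign_off(),sensors.get_obs()['clock'])"
```

```text
the job is handed in; nothing more can be done
the job is handed in; nothing more can be done
```

The job is handed in: the short tube lies in the groove on the two tray tubes, and the long tube is held level and still about 16 cm above the middle of the light pad; the verdict was not shown to me.

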